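Put the dops away by size at the polishing bench

TASK

Gather the three brass dops (the pieces with a round cup head) into the round tray, standing each one upright on the tray's floor inside the rubber nest made for its size: the large dop in the large ring, the medium dop in the medium ring, the small dop in the small ring. The two brass wing nuts and the white dropper bottle standing among them do not belong in the tray: leave them standing where they are.

Things in the scene. Friction and masses are not known exactly. Their poses are not given: they have to be found in the camera images.
- dop_large: Large dop (gem holder), one loose piece of brass, standing upright, 50 mm tall: a round foot 50 mm in diameter and 12 mm high, a thinner round stem from 12 to 28 mm height, and a round cup-shaped head 36 mm in diameter from 28 to 50 mm height (seen from above: a round brass head with a dark round middle). Take it by the head. Origin: centre of the underside of the foot; z up. About 0.36 kg.
- dop_medium: Medium dop (gem holder), one loose piece of brass, standing upright, 50 mm tall: a round foot 38 mm in diameter and 12 mm high, a thinner round stem from 12 to 28 mm height, and a round cup-shaped head 28 mm in diameter from 28 to 50 mm height (seen from above: a round brass head with a dark round middle). Take it by the head. Origin: centre of the underside of the foot; z up. About 0.20 kg.
- dop_small: Small dop (gem holder), one loose piece of brass, standing upright, 50 mm tall: a round foot 26 mm in diameter and 12 mm high, a thinner round stem from 12 to 28 mm height, and a round cup-shaped head 20 mm in diameter from 28 to 50 mm height (seen from above: a round brass head with a dark round middle). Take it by the head. Origin: centre of the underside of the foot; z up. About 0.09 kg.
- nest_large: Large nest in the tray: a black rubber ring with a round bore 66 mm in diameter, outer diameter 74 mm, 10 mm high, fixed on the tray's floor (the three nests stand in a triangle with their centres 92 mm apart; which one is where varies). Origin: centre of the ring's underside, level with the tray's floor that a dop stands on, 4 mm above the bench; z up. Meant for the dop with a 50 mm foot.
- nest_medium: Medium nest in the tray: a black rubber ring with a round bore 54 mm in diameter, outer diameter 62 mm, 10 mm high, fixed on the tray's floor (the three nests stand in a triangle with their centres 92 mm apart; which one is where varies). Origin: centre of the ring's underside, level with the tray's floor that a dop stands on, 4 mm above the bench; z up. Meant for the dop with a 38 mm foot.
- nest_small: Small nest in the tray: a black rubber ring with a round bore 42 mm in diameter, outer diameter 50 mm, 10 mm high, fixed on the tray's floor (the three nests stand in a triangle with their centres 92 mm apart; which one is where varies). Origin: centre of the ring's underside, level with the tray's floor that a dop stands on, 4 mm above the bench; z up. Meant for the dop with a 26 mm foot.
- tray: Round metal tray fixed to the bench, 200 mm in diameter, rim 12 mm high and 3 mm thick, floor 4 mm thick. It carries the three nests, each with its centre 53 mm from the tray's centre. Origin: centre of the underside; z up.
- nut_wide: Wide wing nut of a polishing tang, a look-alike of the dops that does not belong in the tray: loose brass piece, 50 mm tall, with a round foot 44 mm in diameter and 12 mm high, but instead of a round head it has two flat wings forming one bar 50 mm long (along its x) and 7 mm thick, from 28 to 50 mm height. Origin: centre of the underside; z up.
- nut_narrow: Narrow wing nut of a polishing tang, a look-alike of the dops that does not belong in the tray: loose brass piece, 50 mm tall, with a round foot 32 mm in diameter and 12 mm high, but instead of a round head it has two flat wings forming one bar 40 mm long (along its x) and 7 mm thick, from 28 to 50 mm height. Origin: centre of the underside; z up.
- bottle: White plastic dropper bottle, loose, standing upright: 36 mm in diameter, 65 mm high, with a narrow grey nozzle up to 95 mm. Origin: centre of the underside; z up. The dops, the wing nuts and the bottle stand on the bench at least 90 mm apart, centre to centre.
Things that resemble listed ones, but are neither listed nor needed, are in the scene too. What is shaped like the nut_narrow but blue is not meant. Leave any blue look-alike of the dop_small alone.

How it is judged:
By the outcome, as a careful person would: the job done as asked, in the order asked, and still so for the second after the job is handed in, with the robot touching nothing.
It also fails if it takes over 83 s, if anything falls off the work surface, if the arm or the gripper's body presses on something with over 40 N, if the wrist force passes 120 N, or if a joint passes its speed limit or range.

ROBOT

A 6-joint arm with a two-finger parallel gripper is mounted at the origin on the work surface. World frame = base frame: x ahead of the robot, y to its left, z up, the work surface at z = 0. Lengths are in m, angles in rad, forces in N, time in s.
With the tool pointing down it reaches from about 0.225 to 0.875 m from the base axis. Payload 3.4 kg.
Tool frame: the origin (TCP) lies at the very end of the fingers, on their centre line; the grasp point (between the pads) lies behind it (manip.grasp_offset is the z of the grasp point in the tool frame, in m); z points along the fingers, y is the line along which they close (so a half turn about z gives the same grasp; the last joint's range is limited). The gripper opens to 85 mm and grips with 20 to 120 N. Pads are 22 mm wide; open, the fingers measure 114 mm over their backs; the gripper's body (76 mm by 85 mm) begins 54 mm behind the grasp point. The pads swing forward as they close: fully open they stand 13 mm farther back than shut.
Start: joints at [-1.447, 0.276, 1.505, -0, 1.361, -0.121], TCP at [0.139, -0.558, 0.204] pointing down, gripper open.
Joint ranges: [-2.89, 2.89], [-0.75, 2.08], [0.22, 2.7], [-1.18, 4.32], [0.11, 2.71], [-2.7, 2.7]. Speed limits (rad/s): [2.57, 2.57, 3.14, 3.14, 3.14, 3.14].

INTERFACE

Orientations are given as a unit quaternion [w, x, y, z].
In Python, from rig import manip gives the robot as it stands.
- The arm moves only by the shell command python3 -m pendant 'ROWS' [FORCE]. ROWS is JSON, a list of rows, each an object of numbers: "dx", "dy", "dz": the shift along the tool's x, y, z in m; "rx", "ry", "rz": the turn, a rotation vector about the tool's x, y, z in degrees; "hand": the finger opening in m, from 0 to 0.0854. In form: [{"dx": .., "dy": .., "dz": .., "rx": .., "ry": .., "rz": .., "hand": ..}, ...]. A call has 1 to 12 rows; each row shifts and turns the commanded pose from where the row before left it, along the tool's axes as they then stand; what a row does not reach is not made up. A row lasts 1/12 s, in which the tool goes at most 41.7 mm and 7.16 degrees, less where a joint would pass 70% of its speed; a pose out of reach is approached as far as the arm can. A call is refused whole if a number of a shift passes 0.0417 or a number of a turn 7.16, either way. A call with a gripper value outside its range is refused whole. The fingers move at their own pace and stop on an object; FORCE is the grip in N (left out, the last holds). Time passes only in rows, so rows that do not move let the fingers close. It gives the time, the measured TCP pose, the force, the opening and the grip force at its end, in the units of the state.
- manip.get_state(): the state, without advancing time (a new reading comes with each control period).
- manip.get_image(name): name is "scene" or "side" or "wrist"; returns a dict with "frame" (420x560x3 uint8, red, green, blue), "fx", "fy", "cx", "cy" (pixels), "position" and "attitude" of the camera in the world; the wrist camera has in their place "mount" (4x4, takes a point from camera to tool coordinates, whose origin is the TCP and whose axes are the flange's). Camera axes: x right, y up, looking along -z (the intrinsics and any distortion apply to the point x, -y, -z); pixel columns grow to the right and rows downward; lengths in m; the calibration is good to about 2 mm. A picture is of the moment at which its call begins: read the wrist's pose just before it. There is no depth.
- manip.sign_off(): hands the job in; it is judged then, once.
The state is a dict: "clock": time; "qpos": joint angles; "qd": joint speeds; "effort": joint torques, N m; "position": TCP position; "ee_rot": TCP orientation; "contact_force": force on the tool from outside, world axes, zero at the start; "moment": the same for the moment, N m; "width": finger opening in m; "gripper_force": force on a finger pad.
Only numpy, scipy, OpenCV 4.12 (cv2) and the standard library are available. Lean on these libraries where they do the work, as an engineer would, in place of code of your own. Each camera call takes 0.05 s, during which the arm holds its last target. There are 200 camera calls.

## Working session

There is one attempt and no reset: what is moved stays moved. The work goes in short steps, Python scripts to look and compute and a shell command to move; the robot and the scene stay as the last step left them, time stands still between calls to the robot, and variables do not carry over. Pictures are saved under pics/ and viewed, at most 14 in all, crops included, and the job is handed in when it is done.

```bash
mkdir -p pics; ls; cat > h.py <<'E'
import numpy as np, cv2
from rig import manip
from scipy.spatial.transform import Rotation as R
def q(a): return R.from_quat(a,scalar_first=True).as_matrix()
def shot(n,save=None):
    s=manip.get_state(); im=manip.get_image(n)
    if save: cv2.imwrite('pics/'+save,im['frame'][:,:,::-1])
    return s,im
E
python3 - <<'E'
from h import *
for n in ['scene','side','wrist']:
    s,im=shot(n,n+'0.png'); print({k:v for k,v in im.items() if k!='frame'})
print(s, manip.grasp_offset)
E
```

```text
pics
{'fx': 389.7462186105376, 'fy': 389.7462186105376, 'cx': 274.6949119104397, 'cy': 208.8854459654554, 'position': array([1.05629807, 0.20620291, 0.79451829]), 'attitude': array([0.53251414, 0.17291576, 0.26113778, 0.78634336])}
{'fx': 466.06217198928977, 'fy': 466.06217198928977, 'cx': 269.20213065263766, 'cy': 213.53795617493643, 'position': array([0.20766703, 0.52858435, 0.63517505]), 'attitude': array([-0.2355929 , -0.10746777,  0.37523875,  0.8900239 ])}
{'fx': 304.3743021656182, 'fy': 304.3743021656182, 'cx': 278.4640781626849, 'cy': 213.60063701560367, 'mount': array([[-1.15681995e-04,  9.56474518e-01,  2.91815839e-01,
         7.41172956e-02],
       [ 9.99999989e-01,  1.37194392e-04, -5.32560064e-05,
         6.28514319e-04],
       [-9.09735096e-05,  2.91815829e-01, -9.56474523e-01,
        -1.69057735e-01],
       [ 0.00000000e+00,  0.00000000e+00,  0.00000000e+00,
         1.00000000e+00]])}
{'clock': 0.1, 'qpos': array([-1.44703072e+00,  2.76521008e-01,  1.50602481e+00,  2.73249400e-05,
        1.36073924e+00, -1.20978806e-01]), 'qd': array([ 0.00171199, -0.00198425, -0.0023704 , -0.00105356,  0.00043819,
        0.00212077]), 'effort': array([ 1.62896613e-03, -4.17698228e+01, -2.46405262e+01, -2.06685659e-04,
        5.84549867e-03,  6.46421199e-06]), 'position': array([ 0.13927708, -0.55732141,  0.20332512]), 'ee_rot': array([-8.46217279e-04,  9.92521854e-01,  1.22064133e-01,  1.21806326e-05]), 'contact_force': array([ 0.1834441 ,  0.54671534, -0.59837393]), 'moment': array([-0.00083542, -0.03299632,  0.01530061]), 'gripper_force': 0.0, 'width': 0.08558642056990419} -0.0187
```

View pics/scene0.png

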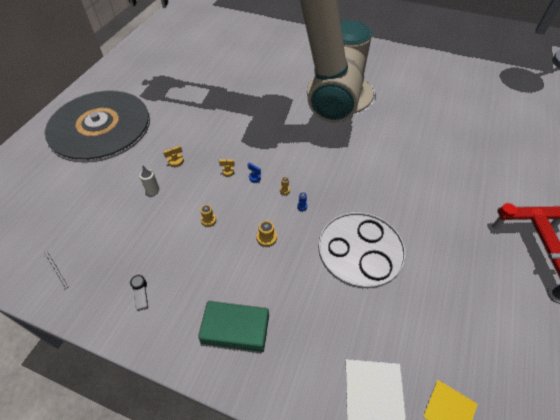

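View pics/side0.png

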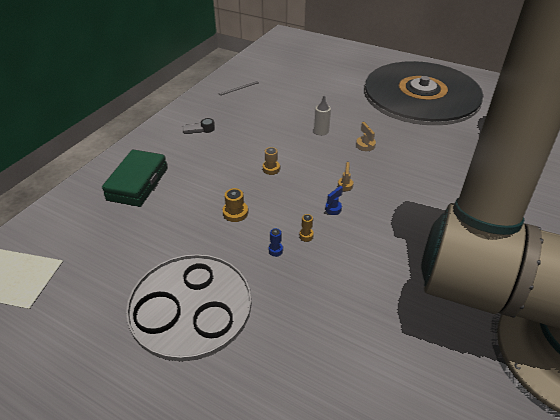

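Scene view, what could be mistaken: large dop (267,231), medium dop (207,214), small dop (285,185). Look-alikes are the blue small dop (303,201), blue nut (254,172), wing nuts (228,167) and (175,156), and the bottle (149,180). The tray is at (361,249), with rings large (376,265), medium (371,231) and small (339,247). Next I measure them in both views.

```bash
cat >> h.py <<'E'
def ray(im,u,v,s=None):
    d=np.array([(u-im['cx'])/im['fx'],-(v-im['cy'])/im['fy'],-1.])
    if 'mount' in im:
        T=q(s['ee_rot']); M=im['mount']
        return s['position']+T@M[:3,3], T@M[:3,:3]@d
    return im['position'], q(im['attitude'])@d
def onz(im,u,v,z,s=None):
    p,d=ray(im,u,v,s); return p+d*(z-p[2])/d[2]
def proj(im,P,s=None):
    p,A=(im['position'],q(im['attitude'])) if 'mount' not in im else (s['position']+q(s['ee_rot'])@im['mount'][:3,3], q(s['ee_rot'])@im['mount'][:3,:3])
    c=A.T@(np.asarray(P)-p); return im['cx']-im['fx']*c[0]/c[2], im['cy']+im['fy']*c[1]/c[2]
def brass(f):
    h=cv2.cvtColor(f,cv2.COLOR_RGB2HSV); return cv2.inRange(h,(10,90,50),(28,255,255))
def blobs(m,amin):
    cs,_=cv2.findContours(m,cv2.RETR_EXTERNAL,cv2.CHAIN_APPROX_NONE)
    return [c for c in cs if cv2.contourArea(c)>amin]
E
python3 - <<'E'
from h import *
for n in ['scene','side']:
    s,im=shot(n); f=im['frame']
    print(n)
    for c in blobs(brass(f),40):
        x,y,w,h=cv2.boundingRect(c); u,v=x+w/2,y+h/2
        print('brass',(int(u),int(v),w,h),onz(im,u,v,.025).round(3))
    g=cv2.inRange(f,(0,0,0),(70,70,70))
    cs,_=cv2.findContours(g,cv2.RETR_EXTERNAL,cv2.CHAIN_APPROX_NONE)
    for c in cs:
        if len(c)<40: continue
        (u,v),ax,a=cv2.fitEllipse(c)
        p=onz(im,u,v,.009)
        if .3<p[0]<.9 and abs(p[1])<.3:
            pts=np.array([onz(im,*t[0],.009) for t in c]); D=np.linalg.norm(pts-p,axis=1)
            print('dark',(int(u),int(v)),p.round(4),'r',D.mean().round(4),D.std().round(4))
E
```

```text
scene
brass (450, 400, 55, 40) [0.81  0.443 0.025]
brass (266, 233, 21, 25) [ 0.603 -0.002  0.025]
brass (208, 216, 16, 21) [ 0.611 -0.152  0.025]
brass (285, 186, 10, 17) [ 0.454 -0.013  0.025]
brass (226, 168, 15, 18) [ 0.451 -0.181  0.025]
brass (173, 156, 20, 21) [ 0.467 -0.336  0.025]
brass (97, 122, 43, 28) [ 0.427 -0.616  0.025]
dark (300, 391) [0.8937 0.187  0.009 ] r 0.1517 0.0319
dark (137, 282) [ 0.8167 -0.2212  0.009 ] r 0.0146 0.0029
dark (375, 264) [0.5799 0.2555 0.009 ] r 0.0355 0.0015
dark (374, 265) [0.584  0.2546 0.009 ] r 0.037 0.0018
dark (338, 246) [0.5665 0.1645 0.009 ] r 0.0228 0.0014
dark (370, 230) [0.4955 0.2224 0.009 ] r 0.0287 0.0018
side
brass (306, 228, 15, 28) [ 0.452 -0.013  0.025]
brass (235, 205, 26, 34) [ 0.6   -0.002  0.025]
brass (345, 183, 17, 15) [ 0.44  -0.163  0.025]
brass (271, 161, 17, 28) [ 0.607 -0.155  0.025]
brass (362, 142, 11, 10) [ 0.464 -0.313  0.025]
brass (423, 88, 49, 24) [ 0.416 -0.612  0.025]
dark (187, 301) [0.5519 0.2143 0.009 ] r 0.1014 0.002
dark (212, 319) [0.4976 0.2229 0.009 ] r 0.0316 0.0013
dark (156, 312) [0.5832 0.2561 0.009 ] r 0.0378 0.0015
dark (197, 276) [0.5688 0.1649 0.009 ] r 0.0259 0.0014
dark (168, 297) [0.5845 0.2247 0.009 ] r 0.067 0.0069
dark (197, 293) [0.5472 0.1949 0.009 ] r 0.0804 0.0034
dark (274, 241) [0.4941 0.0305 0.009 ] r 0.0139 0.0039
dark (305, 228) [ 0.4607 -0.0255  0.009 ] r 0.0121 0.0048
dark (233, 204) [ 0.6137 -0.0166  0.009 ] r 0.02 0.0048
dark (335, 202) [ 0.4408 -0.1183  0.009 ] r 0.0246 0.0103
dark (133, 176) [0.8457 0.0152 0.009 ] r 0.0647 0.0175
dark (270, 159) [ 0.6232 -0.1776  0.009 ] r 0.021 0.0069
dark (200, 126) [ 0.8354 -0.2087  0.009 ] r 0.0286 0.0102
```

Both views agree within a few mm, and the nest spacings come out at 91–92 mm as they must. I'll hover over the large dop for a close look.

```bash
python3 -m pendant '[{"dx":0.0323,"dy":-0.0237},{"dx":0.0323,"dy":-0.0237},{"dx":0.0323,"dy":-0.0237},{"dx":0.0323,"dy":-0.0237},{"dx":0.0323,"dy":-0.0237},{"dx":0.0323,"dy":-0.0237},{"dx":0.0323,"dy":-0.0237},{"dx":0.0323,"dy":-0.0237},{"dx":0.0323,"dy":-0.0237},{"dx":0.0323,"dy":-0.0237},{"dx":0.0323,"dy":-0.0237},{"dx":0.0323,"dy":-0.0237}]' 40
python3 -m pendant '[{"dx":0.0323,"dy":-0.0237},{"dx":0.0323,"dy":-0.0237},{"dx":0.0323,"dy":-0.0237},{"dx":0.0323,"dy":-0.0237},{"dx":0.0323,"dy":-0.0237},{"dx":0.0323,"dy":-0.0237},{"hand":0.06},{"hand":0.06}]'
python3 - <<'E'
from h import *
s,im=shot('wrist','w1.png'); print(s['position'],s['ee_rot'],s['qpos'])
f=im['frame']
for P in [(.601,-.002,.05),(.609,-.154,.05),(.453,-.013,.05)]: print(proj(im,P,s))
for c in blobs(brass(f),100):
    (u,v),r=cv2.minEnclosingCircle(c); print(int(u),int(v),r)
E
```

```text
[ 0.13933045 -0.55761258  0.20368587] [-4.24452862e-04  9.92516298e-01  1.22111500e-01 -6.67860802e-06] [-1.44697420e+00  2.76275455e-01  1.50547105e+00 -1.24379243e-05
  1.36069508e+00 -1.21009346e-01]
(np.float64(-531.6922076469068), np.float64(-886.0474117232387))
(np.float64(-222.59065582527978), np.float64(-781.4871205487619))
(np.float64(-399.3493933708902), np.float64(-445.90074065774866))invalid input
invalid input
```

View pics/w1.png

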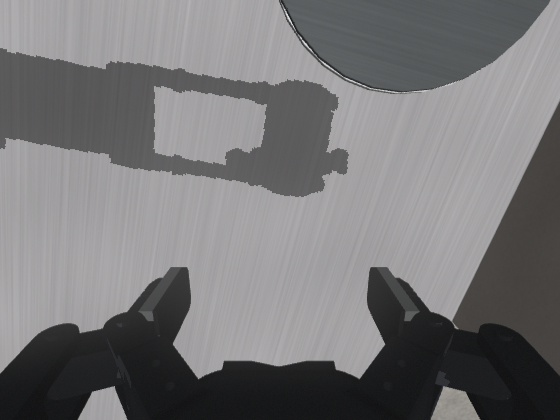

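The picture shows only bare bench and the gripper's shadow: the arm didn't move because the rows were refused. They probably need every key.

```bash
python3 -m pendant '[{"dx":0.0323,"dy":-0.0237,"dz":0,"rx":0,"ry":0,"rz":0,"hand":0.06},{"dx":0.0323,"dy":-0.0237,"dz":0,"rx":0,"ry":0,"rz":0,"hand":0.06}]' 40
```

```text
clock: 0.47
position: [0.1902, -0.4969, 0.2035]
ee_rot: [-0.0, 0.993, 0.12, -0.0]
contact_force: [0.2, 0.6, -0.2]
width: 0.0637
gripper_force: 0.0
```

```bash
python3 -m pendant '[{"dx":0.0323,"dy":-0.0237,"dz":0,"rx":0,"ry":0,"rz":0,"hand":0.06},{"dx":0.0323,"dy":-0.0237,"dz":0,"rx":0,"ry":0,"rz":0,"hand":0.06},{"dx":0.0323,"dy":-0.0237,"dz":0,"rx":0,"ry":0,"rz":0,"hand":0.06},{"dx":0.0323,"dy":-0.0237,"dz":0,"rx":0,"ry":0,"rz":0,"hand":0.06},{"dx":0.0323,"dy":-0.0237,"dz":0,"rx":0,"ry":0,"rz":0,"hand":0.06},{"dx":0.0323,"dy":-0.0237,"dz":0,"rx":0,"ry":0,"rz":0,"hand":0.06},{"dx":0.0323,"dy":-0.0237,"dz":0,"rx":0,"ry":0,"rz":0,"hand":0.06},{"dx":0.0323,"dy":-0.0237,"dz":0,"rx":0,"ry":0,"rz":0,"hand":0.06},{"dx":0.0323,"dy":-0.0237,"dz":0,"rx":0,"ry":0,"rz":0,"hand":0.06},{"dx":0.0323,"dy":-0.0237,"dz":0,"rx":0,"ry":0,"rz":0,"hand":0.06},{"dx":0.0323,"dy":-0.0237,"dz":0,"rx":0,"ry":0,"rz":0,"hand":0.06},{"dx":0.0323,"dy":-0.0237,"dz":0,"rx":0,"ry":0,"rz":0,"hand":0.06}]'
python3 -m pendant '[{"dx":0.0323,"dy":-0.0237,"dz":0,"rx":0,"ry":0,"rz":0,"hand":0.06},{"dx":0.0323,"dy":-0.0237,"dz":0,"rx":0,"ry":0,"rz":0,"hand":0.06},{"dx":0.0323,"dy":-0.0237,"dz":0,"rx":0,"ry":0,"rz":0,"hand":0.06},{"dx":0.0,"dy":0,"dz":0,"rx":0,"ry":0,"rz":0,"hand":0.06},{"dx":0,"dy":0,"dz":0,"rx":0,"ry":0,"rz":0,"hand":0.06}]'
python3 - <<'E'
from h import *
s,im=shot('wrist','w2.png'); print(s['position'],s['ee_rot'],s['qpos'])
f=im['frame']
for P in [(.601,-.002,.05),(.609,-.154,.05),(.453,-.013,.05)]: print(proj(im,P,s))
for c in blobs(brass(f),100):
    (u,v),r=cv2.minEnclosingCircle(c); print(int(u),int(v),r)
E
```

```text
clock: 1.47
position: [0.4986, -0.1246, 0.2043]
ee_rot: [0.0, 0.993, 0.122, 0.0]
contact_force: [-0.3, -1.6, 0.2]
width: 0.0603
gripper_force: 0.0
clock: 1.88
position: [0.5752, -0.0322, 0.2035]
ee_rot: [0.0, 0.992, 0.124, -0.0]
contact_force: [-1.3, -0.6, -1.2]
width: 0.0598
gripper_force: 0.0
[ 0.57517779 -0.03224728  0.20348556] [ 1.30892301e-05  9.92288585e-01  1.23948287e-01 -4.32174262e-04] [-1.76576173e-01  2.78380895e-01  1.50295808e+00 -2.87430120e-04
  1.36107146e+00  1.14574434e+00]
(np.float64(256.05361004553066), np.float64(161.94813291601668))
(np.float64(394.66015614077537), np.float64(189.48831523269138))
(np.float64(237.14153539654922), np.float64(285.10185474583795))
482 318 28.46059799194336
241 284 9.12424373626709
244 271 9.013978004455566
391 187 20.432331085205078
262 157 20.961973190307617
```

View pics/w2.png

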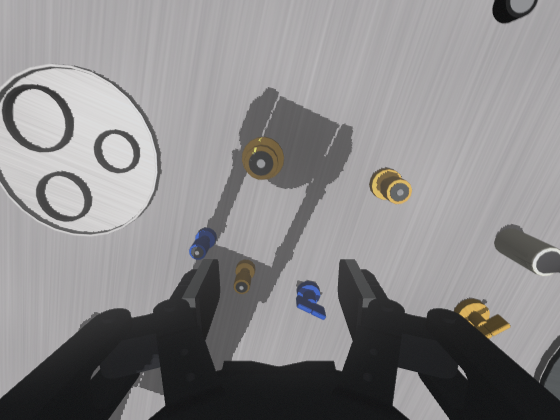

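The wrist view shows the large dop's head at (261,162), medium (399,191), small (242,287), blue dop (197,252), blue nut (312,300), wide nut (485,318) and bottle (545,262). The rings are large (38,118), small (117,152) and medium (64,196). The choice holds. I'll refine with a close crop and wrist rays.

```bash
python3 - <<'E'
from h import *
s,im=shot('wrist'); f=im['frame']
cv2.imwrite('pics/crop.png',cv2.resize(f[130:310,180:430][:,:,::-1],None,fx=3.2,fy=3.2,interpolation=cv2.INTER_CUBIC))
for n,u,v in [('L',261,162),('M',399,191),('S',242,287),('bS',197,252),('bN',313,300),('bottle',545,262)]: print(n,onz(im,u,v,.05).round(4) if 0 else onz(im,u,v,.05 if n!='bottle' else .09,s).round(4))
g=cv2.inRange(f,(0,0,0),(75,75,75)); 
cs,_=cv2.findContours(g,cv2.RETR_LIST,cv2.CHAIN_APPROX_NONE)
for c in cs:
    if len(c)<60: continue
    (u,v),ax,a=cv2.fitEllipse(c)
    if u<180 and v<240:
        p=onz(im,u,v,.009,s); print('ring',int(u),int(v),p.round(4),np.mean([np.linalg.norm(onz(im,*t[0],.009,s)-p) for t in c]).round(4))
E
```

```text
L [ 0.6012 -0.0085  0.05  ]
M [ 0.6073 -0.1606  0.05  ]
S [ 0.4508 -0.0203  0.05  ]
bS [0.4827 0.0396 0.05  ]
bN [ 0.4544 -0.1076  0.05  ]
bottle [ 0.5787 -0.3137  0.09  ]
ring 69 191 [0.5036 0.2111 0.009 ] 0.0366
ring 36 116 [0.5829 0.252  0.009 ] 0.0349
```

View pics/crop.png

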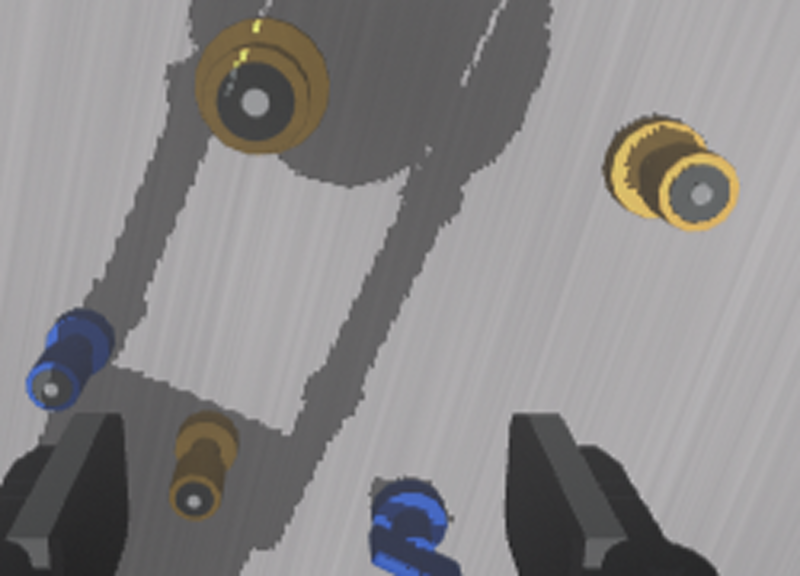

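Close crop: large dop, round head with a dark middle and wide foot at (260,162); medium (399,191); small (241,287). Both blue pieces are separate. I'll go for the large one.

```bash
python3 -m pendant '[{"dx":0.0316,"dy":-0.0198,"dz":0,"rx":0,"ry":0,"rz":0,"hand":0.06},{"dx":0,"dy":0,"dz":0.035,"rx":0,"ry":0,"rz":0,"hand":0.06},{"dx":0,"dy":0,"dz":0.035,"rx":0,"ry":0,"rz":0,"hand":0.06},{"dx":0,"dy":0,"dz":0.02,"rx":0,"ry":0,"rz":0,"hand":0.06},{"dx":0,"dy":0,"dz":0,"rx":0,"ry":0,"rz":0,"hand":0.06},{"dx":0,"dy":0,"dz":0,"rx":0,"ry":0,"rz":0,"hand":0.06}]'
python3 - <<'E'
from h import *
s,im=shot('wrist','w3.png'); print(s['position'])
for z in (.05,.04): print(proj(im,(.601,-.005,z),s), onz(im,278,260,z,s), onz(im,278,250,z,s))
E
```

```text
clock: 2.48
position: [0.599, -0.0085, 0.1136]
ee_rot: [-0.0, 0.993, 0.121, -0.001]
contact_force: [0.4, -0.1, 0.1]
width: 0.06
gripper_force: 0.0
[ 0.59898816 -0.0084588   0.11363367]
(np.float64(274.1038882587912), np.float64(213.83274322600178)) [ 0.56241583 -0.01774216  0.05      ] [ 0.57125891 -0.01555711  0.05      ]
(np.float64(274.27310452866834), np.float64(210.28418773650068)) [ 0.55772444 -0.01888256  0.04      ] [ 0.56694785 -0.01660354  0.04      ]
```

View pics/w3.png

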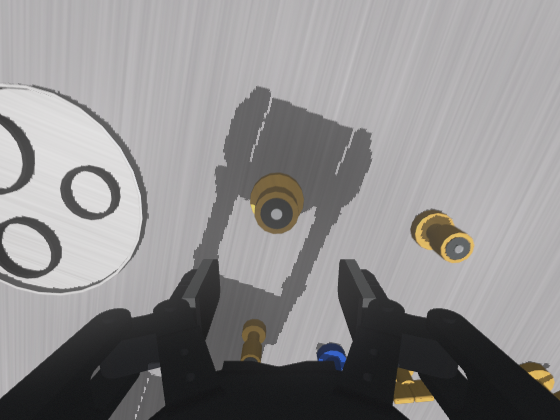

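The large dop's head is at (276,213), centred between the fingers (midpoint 278), about 1 mm from the predicted pixel. Descend and grip.

```bash
python3 -m pendant '[{"dx":0.003,"dy":-0.001,"dz":0.032,"rx":0,"ry":0,"rz":0,"hand":0.06},{"dx":0,"dy":0,"dz":0.032,"rx":0,"ry":0,"rz":0,"hand":0.06},{"dx":0,"dy":0,"dz":0.03,"rx":0,"ry":0,"rz":0,"hand":0.06},{"dx":0,"dy":0,"dz":0,"rx":0,"ry":0,"rz":0,"hand":0.06},{"dx":0,"dy":0,"dz":0,"rx":0,"ry":0,"rz":0,"hand":0.06},{"dx":0,"dy":0,"dz":0,"rx":0,"ry":0,"rz":0,"hand":0.03},{"dx":0,"dy":0,"dz":0,"rx":0,"ry":0,"rz":0,"hand":0.03},{"dx":0,"dy":0,"dz":0,"rx":0,"ry":0,"rz":0,"hand":0.03},{"dx":0,"dy":0,"dz":0,"rx":0,"ry":0,"rz":0,"hand":0.03},{"dx":0,"dy":0,"dz":0,"rx":0,"ry":0,"rz":0,"hand":0.03}]' 40
```

```text
clock: 3.37
position: [0.6047, -0.0056, 0.0223]
ee_rot: [0.001, 0.993, 0.122, 0.002]
contact_force: [-0.5, 0.4, 6.8]
width: 0.03
gripper_force: 3.5
```

```bash
python3 - <<'E'
from h import *
s,im=shot('side'); f=im['frame']; s2,w=shot('wrist')
print(s['width'],s['gripper_force'])
a=cv2.resize(f[130:280,130:330],(400,300),interpolation=cv2.INTER_CUBIC); b=cv2.resize(w['frame'],(400,300))
cv2.imwrite('pics/g1.png',np.hstack([a,b])[:,:,::-1])
E
```

```text
0.030017287684188775 3.496242849068949
```

View pics/g1.png

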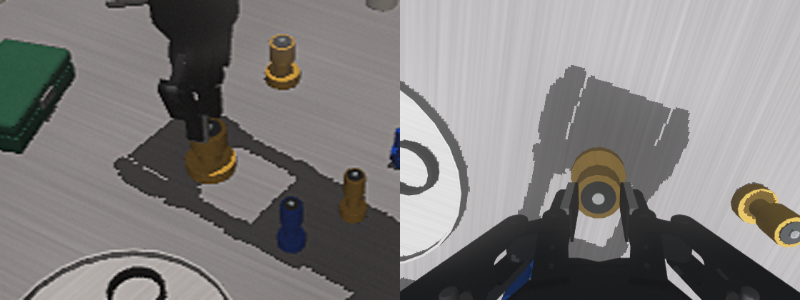

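```bash
python3 - <<'E'
from h import *
s,im=shot('wrist'); f=im['frame']
print(s['position'],s['ee_rot'],s['contact_force'])
for z in (.05,.04): print(onz(im,277.5,277,z,s), proj(im,[*s['position'][:2],z],s))
sd=manip.get_image('side'); sc=manip.get_image('scene')
for n,g in (('side',sd),('scene',sc)):
    print(n,[tuple(np.round(proj(g,(.6047,-.0056,z)))) for z in (0.,.022,.05)])
    for c in blobs(brass(g['frame']),40): print(cv2.boundingRect(c))
E
```

```text
[ 0.60472271 -0.00568921  0.02235749] [6.62477678e-04 9.92516142e-01 1.22093703e-01 2.09664768e-03] [0.16953337 0.3566472  7.84306334]
[ 0.60132993 -0.00661821  0.05      ] (np.float64(277.3395881237317), np.float64(270.87443243350583))
[ 0.59605741 -0.00791804  0.04      ] (np.float64(277.36921206426325), np.float64(262.3122116254711))
side [(np.float64(235.0), np.float64(212.0)), (np.float64(234.0), np.float64(204.0)), (np.float64(233.0), np.float64(193.0))]
(300, 215, 14, 27)
(222, 189, 26, 33)
(337, 176, 16, 15)
(263, 147, 17, 28)
(357, 137, 11, 10)
(399, 76, 49, 24)
scene [(np.float64(265.0), np.float64(239.0)), (np.float64(265.0), np.float64(234.0)), (np.float64(264.0), np.float64(227.0))]
(423, 380, 55, 40)
(256, 222, 21, 25)
(200, 205, 16, 22)
(283, 179, 7, 17)
(219, 159, 15, 18)
(163, 146, 20, 21)
(76, 108, 43, 28)
```

```bash
python3 -m pendant '[{"dx":0,"dy":0,"dz":0,"rx":0,"ry":0,"rz":0,"hand":0.02},{"dx":0,"dy":0,"dz":0,"rx":0,"ry":0,"rz":0,"hand":0.02},{"dx":0,"dy":0,"dz":0,"rx":0,"ry":0,"rz":0,"hand":0.02}]' 40
python3 - <<'E'
from h import *
s,im=shot('wrist'); cv2.imwrite('pics/g2.png',cv2.resize(im['frame'][180:330,180:380],(800,600),interpolation=cv2.INTER_CUBIC)[:,:,::-1])
E
```

```text
clock: 3.87
position: [0.6047, -0.0043, 0.0229]
ee_rot: [-0.0, 0.993, 0.122, 0.002]
contact_force: [-0.9, 3.9, 10.6]
width: 0.0201
gripper_force: 5.4
```

View pics/g2.png

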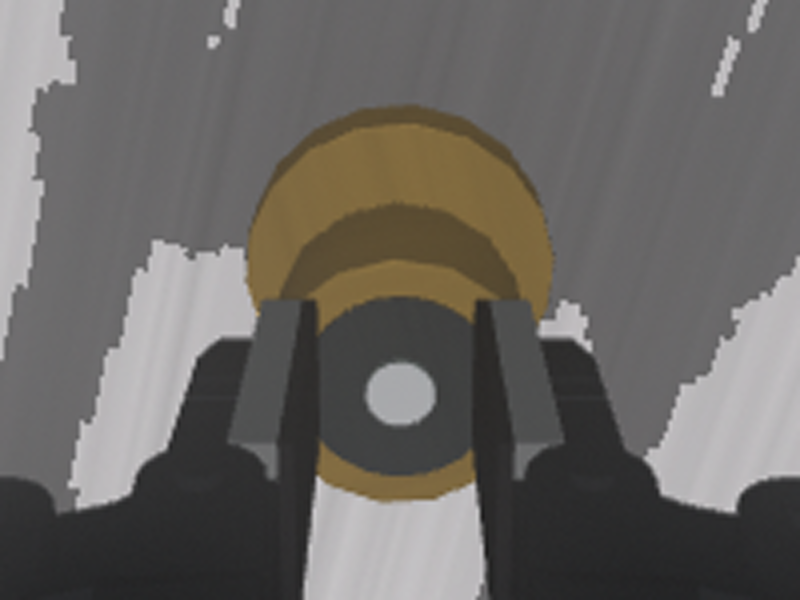

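The pads lie over the head's rim, and the tool is pushed up with 10 N. The fingertips are on top of the head, about 2 cm higher than the state says. I'll open, lift, and check the tip height with the fixed cameras.

```bash
python3 -m pendant '[{"dx":0,"dy":0,"dz":-0.03,"rx":0,"ry":0,"rz":0,"hand":0.06},{"dx":0,"dy":0,"dz":-0.03,"rx":0,"ry":0,"rz":0,"hand":0.06},{"dx":0,"dy":0,"dz":0,"rx":0,"ry":0,"rz":0,"hand":0.06},{"dx":0,"dy":0,"dz":0,"rx":0,"ry":0,"rz":0,"hand":0.06},{"dx":0,"dy":0,"dz":0,"rx":0,"ry":0,"rz":0,"hand":0.06}]' 40
python3 - <<'E'
from h import *
s,a=shot('scene');_,b=shot('side'); T=s['position'];print(s['position'],s['width'])
out=[]
for im in (a,b):
    u,v=map(int,proj(im,T)); 
    ty=q(s['ee_rot'])[:,1]
    print((u,v),[np.round(proj(im,T+k*ty*.03)) for k in (-1,1)])
    f=im['frame'].copy()
    c=f[v-60:v+40,u-65:u+65]; print('crop origin',u-65,v-60)
    c=cv2.resize(c,(400,308),interpolation=cv2.INTER_CUBIC); out.append(cv2.convertScaleAbs(c,alpha=1.8,beta=15))
cv2.imwrite('pics/fix.png',np.hstack(out)[:,:,::-1])
E
```

```text
clock: 4.33
position: [0.6026, -0.0053, 0.0802]
ee_rot: [0.0, 0.993, 0.122, 0.0]
contact_force: [0.3, -0.3, 0.3]
width: 0.0598
gripper_force: 0.0
[ 0.60263185 -0.00529434  0.08023488] 0.05981875216975217
(264, 219) [array([278., 221.]), array([251., 218.])]
crop origin 199 159
(232, 181) [array([227., 192.]), array([238., 172.])]
crop origin 167 121
```

View pics/fix.png

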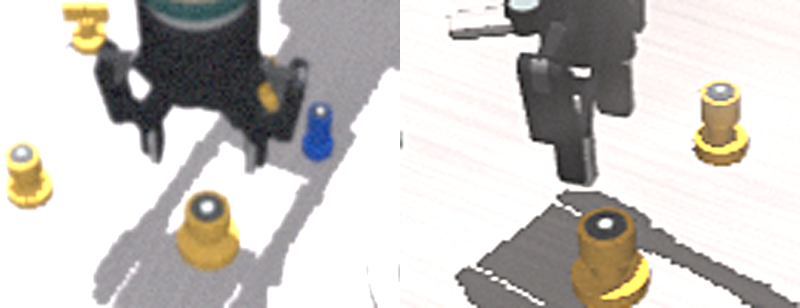

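The tips show in the scene view at about (248,211) and (282,214), and in the side view at (225,180). Both are 7–12 px above the prediction, so the tips really are about 25 mm higher than reported, while laterally they agree. I'll check with a PnP of the wrist camera against the points from the fixed cameras.

```bash
python3 - <<'E'
from h import *
W=np.array([(.601,-.004,.05),(.608,-.156,.05),(.4525,-.015,.05),(.582,.2555,.009),(.4967,.2227,.009),(.5677,.1647,.009)])
U=np.array([(260.5,162),(399,191),(241,287),(38,118),(64,196),(117,152)],float)
im=manip.get_image('wrist'); K=np.array([[im['fx'],0,im['cx']],[0,im['fy'],im['cy']],[0,0,1]])
s=dict(position=np.array([.57517779,-.03224728,.20348556]),ee_rot=np.array([0,.9922886,.1239483,-.000432]))
A=q(s['ee_rot'])@im['mount'][:3,:3]@np.diag([1,-1,-1.]); p=s['position']+q(s['ee_rot'])@im['mount'][:3,3]
ok,r,t=cv2.solvePnP(W,U,K,None,cv2.Rodrigues(A.T)[0],(-A.T@p).reshape(3,1),True,cv2.SOLVEPNP_ITERATIVE)
Rm=cv2.Rodrigues(r)[0]; C=(-Rm.T@t).ravel()
print('cam reported',p,'pnp',C,'rot diff deg',np.degrees(R.from_matrix(A.T@Rm.T).as_rotvec()))
pr=cv2.projectPoints(W,r,t,K,None)[0].reshape(-1,2); print((pr-U).round(1))
E
```

```text
cam reported [ 0.64731884 -0.01460555  0.37247748] pnp [ 0.64258356 -0.0143497   0.37298252] rot diff deg [ 0.82405728 -0.25491404  0.03216497]
[[ 0.1  0.6]
 [ 0.1 -0.1]
 [ 0.1 -0.2]
 [ 0.4  0.7]
 [-0.4  0.1]
 [-0.3 -1.2]]
```

PnP puts the camera where the state says (z 0.373), so the pose reading is right. Wrist and fixed views agree that the fingertips end about 28 mm short of the stated TCP. To hold the head, the TCP must go to z ≈ −0.006, with the tips at about 0.022. I'll descend in two stages, watching the force.

```bash
python3 -m pendant '[{"dx":-0.001,"dy":0,"dz":0.03,"rx":0,"ry":0,"rz":0,"hand":0.06},{"dx":0,"dy":0,"dz":0.03,"rx":0,"ry":0,"rz":0,"hand":0.06},{"dx":0,"dy":0,"dz":0.012,"rx":0,"ry":0,"rz":0,"hand":0.06},{"dx":0,"dy":0,"dz":0,"rx":0,"ry":0,"rz":0,"hand":0.06},{"dx":0,"dy":0,"dz":0,"rx":0,"ry":0,"rz":0,"hand":0.06}]' 40
python3 -m pendant '[{"dx":0,"dy":0,"dz":0.007,"rx":0,"ry":0,"rz":0,"hand":0.06},{"dx":0,"dy":0,"dz":0.007,"rx":0,"ry":0,"rz":0,"hand":0.06},{"dx":0,"dy":0,"dz":0,"rx":0,"ry":0,"rz":0,"hand":0.06}]' 40
python3 - <<'E'
from h import *
s,im=shot('wrist');_,b=shot('side')
a=cv2.resize(b['frame'][130:280,150:350],(400,300),interpolation=cv2.INTER_CUBIC); c=cv2.resize(im['frame'][180:330,180:380],(400,300),interpolation=cv2.INTER_CUBIC)
cv2.imwrite('pics/g3.png',cv2.convertScaleAbs(np.hstack([a,c]),alpha=1.6)[:,:,::-1])
E
```

```text
clock: 4.9
position: [0.601, -0.0055, 0.0067]
ee_rot: [-0.0, 0.993, 0.122, -0.002]
contact_force: [0.1, -0.3, -0.1]
width: 0.0597
gripper_force: 0.0
clock: 5.15
position: [0.6016, -0.0056, -0.0065]
ee_rot: [-0.0, 0.993, 0.122, -0.0]
contact_force: [-0.8, 0.0, -0.5]
width: 0.0601
gripper_force: 0.0
```

View pics/g3.png

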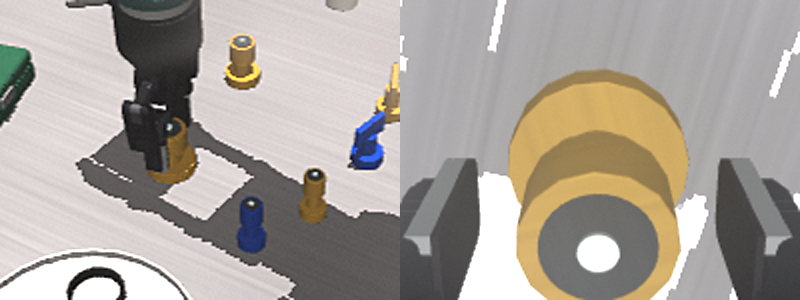

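Now the tips are well below the head's top, and the head at (598,252) is midway between the pads (475 and 722). It lies within about 2 mm along the pad direction too. Grip.

```bash
python3 -m pendant '[{"dx":0,"dy":0,"dz":0,"rx":0,"ry":0,"rz":0,"hand":0.025},{"dx":0,"dy":0,"dz":0,"rx":0,"ry":0,"rz":0,"hand":0.025},{"dx":0,"dy":0,"dz":0,"rx":0,"ry":0,"rz":0,"hand":0.025},{"dx":0,"dy":0,"dz":0,"rx":0,"ry":0,"rz":0,"hand":0.025},{"dx":0,"dy":0,"dz":0,"rx":0,"ry":0,"rz":0,"hand":0.025},{"dx":0,"dy":0,"dz":0,"rx":0,"ry":0,"rz":0,"hand":0.025}]' 50
```

```text
clock: 5.75
position: [0.6025, -0.0055, -0.0052]
ee_rot: [0.0, 0.993, 0.122, 0.001]
contact_force: [-1.3, 1.5, 5.8]
width: 0.0346
gripper_force: 50.2
```

Gripped (34.6 mm opening at 50 N). Lift and carry it to the large ring.

```bash
python3 -m pendant '[{"dx":0,"dy":0,"dz":-0.01,"rx":0,"ry":0,"rz":0,"hand":0.025},{"dx":0,"dy":0,"dz":-0.025,"rx":0,"ry":0,"rz":0,"hand":0.025},{"dx":0,"dy":0,"dz":-0.025,"rx":0,"ry":0,"rz":0,"hand":0.025},{"dx":0,"dy":0,"dz":-0.01,"rx":0,"ry":0,"rz":0,"hand":0.025},{"dx":0.0054,"dy":-0.0323,"dz":0,"rx":0,"ry":0,"rz":0,"hand":0.025},{"dx":0.0054,"dy":-0.0323,"dz":0,"rx":0,"ry":0,"rz":0,"hand":0.025},{"dx":0.0054,"dy":-0.0323,"dz":0,"rx":0,"ry":0,"rz":0,"hand":0.025},{"dx":0.0054,"dy":-0.0323,"dz":0,"rx":0,"ry":0,"rz":0,"hand":0.025},{"dx":0.0054,"dy":-0.0323,"dz":0,"rx":0,"ry":0,"rz":0,"hand":0.025},{"dx":0.0054,"dy":-0.0323,"dz":0,"rx":0,"ry":0,"rz":0,"hand":0.025},{"dx":0.0054,"dy":-0.0323,"dz":0,"rx":0,"ry":0,"rz":0,"hand":0.025},{"dx":0.0054,"dy":-0.0323,"dz":0,"rx":0,"ry":0,"rz":0,"hand":0.025}]' 50
python3 -m pendant '[{"dx":0,"dy":0,"dz":0,"rx":0,"ry":0,"rz":0,"hand":0.025},{"dx":0,"dy":0,"dz":0,"rx":0,"ry":0,"rz":0,"hand":0.025}]' 50
python3 - <<'E'
from h import *
s,im=shot('wrist');_,b=shot('side')
a=cv2.resize(b['frame'][180:380,100:300],(400,400)); c=cv2.resize(im['frame'][120:420,80:480],(533,400))[:,66:466]
cv2.imwrite('pics/p1.png',cv2.convertScaleAbs(np.hstack([a,c]),alpha=1.4)[:,:,::-1])
d=np.array([.582,.2555,0])-s['position']; print(d, (q(s['ee_rot']).T@d).round(4))
E
```

```text
clock: 6.75
position: [0.5802, 0.2567, 0.0631]
ee_rot: [0.0, 0.993, 0.122, -0.001]
contact_force: [-0.2, 0.6, -3.8]
width: 0.0347
gripper_force: 50.9
clock: 6.92
position: [0.5802, 0.2571, 0.063]
ee_rot: [0.0, 0.992, 0.124, -0.001]
contact_force: [-0.1, -1.6, -2.9]
width: 0.035
gripper_force: 51.1
[ 0.00182391 -0.00159275 -0.06298688] [0.0015 0.002  0.063 ]
```

View pics/p1.png

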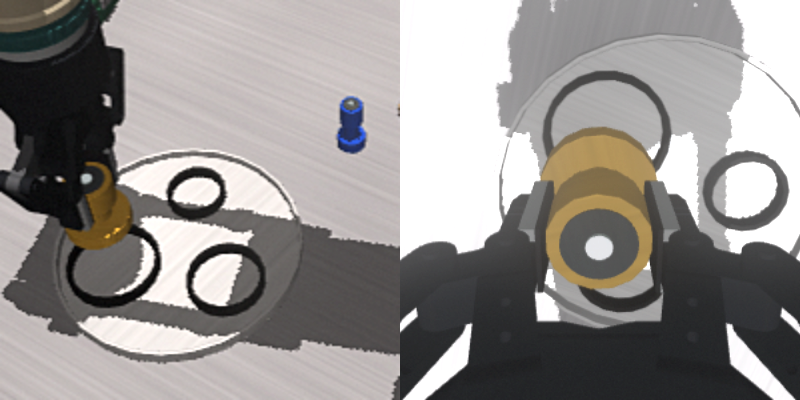

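Dop upright in the grip, right over the large ring. Lower and release.

```bash
python3 -m pendant '[{"dx":0.0015,"dy":0.002,"dz":0.02,"rx":0,"ry":0,"rz":0,"hand":0.025},{"dx":0,"dy":0,"dz":0.02,"rx":0,"ry":0,"rz":0,"hand":0.025},{"dx":0,"dy":0,"dz":0.014,"rx":0,"ry":0,"rz":0,"hand":0.025},{"dx":0,"dy":0,"dz":0.005,"rx":0,"ry":0,"rz":0,"hand":0.025},{"dx":0,"dy":0,"dz":0.003,"rx":0,"ry":0,"rz":0,"hand":0.025},{"dx":0,"dy":0,"dz":0.001,"rx":0,"ry":0,"rz":0,"hand":0.025},{"dx":0,"dy":0,"dz":0,"rx":0,"ry":0,"rz":0,"hand":0.025}]' 50
```

```text
clock: 7.6
position: [0.584, 0.2536, 0.0016]
ee_rot: [-0.0, 0.993, 0.122, 0.001]
contact_force: [0.6, -0.1, -3.6]
width: 0.0345
gripper_force: 51.1
```

```bash
python3 -m pendant '[{"dx":-0.002,"dy":-0.001,"dz":0.001,"rx":0,"ry":0,"rz":0,"hand":0.025},{"dx":0,"dy":0,"dz":0.001,"rx":0,"ry":0,"rz":0,"hand":0.025},{"dx":0,"dy":0,"dz":0.0005,"rx":0,"ry":0,"rz":0,"hand":0.025},{"dx":0,"dy":0,"dz":0,"rx":0,"ry":0,"rz":0,"hand":0.025}]' 50
```

```text
clock: 7.93
position: [0.5811, 0.2546, -0.0011]
ee_rot: [0.0, 0.993, 0.122, 0.0]
contact_force: [1.5, -0.3, -3.9]
width: 0.0345
gripper_force: 51.1
```

```bash
python3 -m pendant '[{"dx":0,"dy":0,"dz":0.001,"rx":0,"ry":0,"rz":0,"hand":0.025},{"dx":0,"dy":0,"dz":0.001,"rx":0,"ry":0,"rz":0,"hand":0.025},{"dx":0,"dy":0,"dz":0,"rx":0,"ry":0,"rz":0,"hand":0.025}]' 50
```

```text
clock: 8.18
position: [0.5812, 0.2546, -0.0012]
ee_rot: [-0.0, 0.992, 0.122, 0.001]
contact_force: [-4.1, -1.5, 8.2]
width: 0.0343
gripper_force: 52.4
```

```bash
python3 -m pendant '[{"dx":0,"dy":0,"dz":0,"rx":0,"ry":0,"rz":0,"hand":0.055},{"dx":0,"dy":0,"dz":0,"rx":0,"ry":0,"rz":0,"hand":0.055},{"dx":0,"dy":0,"dz":0,"rx":0,"ry":0,"rz":0,"hand":0.055},{"dx":0,"dy":0,"dz":0,"rx":0,"ry":0,"rz":0,"hand":0.055},{"dx":0,"dy":0,"dz":-0.02,"rx":0,"ry":0,"rz":0,"hand":0.055},{"dx":0,"dy":0,"dz":-0.035,"rx":0,"ry":0,"rz":0,"hand":0.055},{"dx":0,"dy":0,"dz":-0.035,"rx":0,"ry":0,"rz":0,"hand":0.055},{"dx":0,"dy":0,"dz":-0.02,"rx":0,"ry":0,"rz":0,"hand":0.055}]' 50
python3 -m pendant '[{"dx":-0.0067,"dy":0.0368,"dz":0,"rx":0,"ry":0,"rz":0,"hand":0.055},{"dx":-0.0067,"dy":0.0368,"dz":0,"rx":0,"ry":0,"rz":0,"hand":0.055},{"dx":-0.0067,"dy":0.0368,"dz":0,"rx":0,"ry":0,"rz":0,"hand":0.055},{"dx":-0.0067,"dy":0.0368,"dz":0,"rx":0,"ry":0,"rz":0,"hand":0.055},{"dx":-0.0067,"dy":0.0368,"dz":0,"rx":0,"ry":0,"rz":0,"hand":0.055},{"dx":-0.0067,"dy":0.0368,"dz":0,"rx":0,"ry":0,"rz":0,"hand":0.055},{"dx":-0.0067,"dy":0.0368,"dz":0,"rx":0,"ry":0,"rz":0,"hand":0.055},{"dx":-0.0067,"dy":0.0368,"dz":0,"rx":0,"ry":0,"rz":0,"hand":0.055},{"dx":-0.0067,"dy":0.0368,"dz":0,"rx":0,"ry":0,"rz":0,"hand":0.055},{"dx":-0.0067,"dy":0.0368,"dz":0,"rx":0,"ry":0,"rz":0,"hand":0.055},{"dx":-0.0067,"dy":0.0368,"dz":0,"rx":0,"ry":0,"rz":0,"hand":0.055},{"dx":0,"dy":0,"dz":0,"rx":0,"ry":0,"rz":0,"hand":0.055}]'
python3 - <<'E'
from h import *
s,im=shot('wrist');_,b=shot('side');_,a=shot('scene')
f=im['frame']; print(s['position'])
# dark cup disc: fill holes inside brass nearest the image centre
for c in blobs(brass(f),150):
    M=cv2.moments(c); x,y,w,h=cv2.boundingRect(c)
    print('brass',x,y,w,h)
g=cv2.inRange(cv2.cvtColor(f,cv2.COLOR_RGB2GRAY),150,255)
u,v=proj(im,(.608,-.156,.05),s); print('pred',u,v)
x0,y0=int(u)-60,int(v)-60
crop=f[y0:y0+120,x0:x0+120]; print('crop org',x0,y0)
t=b['frame'][200:380,100:300]
cv2.imwrite('pics/m1.png',np.hstack([cv2.resize(crop,(400,400)),cv2.resize(t,(400,400))])[:,:,::-1])
E
```

```text
clock: 8.85
position: [0.5828, 0.2551, 0.1101]
ee_rot: [-0.0, 0.993, 0.122, 0.002]
contact_force: [1.1, 0.6, 0.5]
width: 0.0551
gripper_force: 0.0
clock: 9.85
position: [0.6087, -0.1639, 0.1064]
ee_rot: [0.003, 0.993, 0.12, 0.001]
contact_force: [0.3, 0.2, 0.1]
width: 0.0552
gripper_force: 0.0
[ 0.60865874 -0.16388738  0.10642816]
brass 390 365 38 48
brass 246 336 28 29
brass 64 308 44 39
brass 251 184 41 51
pred 267.1995956372618 218.68873500387033
crop org 207 158
```

View pics/m1.png

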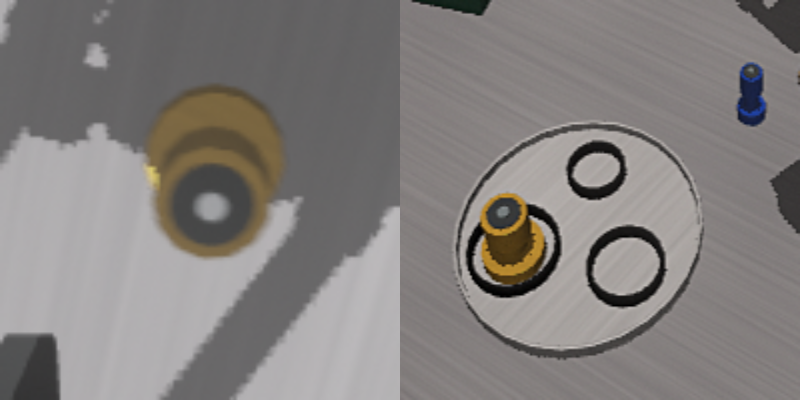

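The large dop stands in the large ring (side view). The medium dop's head is at (270,219), about 2–3 mm off the prediction. Descend on it.

```bash
python3 -m pendant '[{"dx":0,"dy":-0.005,"dz":0.03,"rx":0,"ry":0,"rz":0,"hand":0.055},{"dx":0,"dy":0,"dz":0.03,"rx":0,"ry":0,"rz":0,"hand":0.055},{"dx":0,"dy":0,"dz":0.03,"rx":0,"ry":0,"rz":0,"hand":0.055},{"dx":0,"dy":0,"dz":0.01,"rx":0,"ry":0,"rz":0,"hand":0.055},{"dx":0,"dy":0,"dz":0.01,"rx":0,"ry":0,"rz":0,"hand":0.055},{"dx":0,"dy":0,"dz":0,"rx":0,"ry":0,"rz":0,"hand":0.055},{"dx":0,"dy":0,"dz":0,"rx":0,"ry":0,"rz":0,"hand":0.055}]' 40
python3 - <<'E'
from h import *
s,im=shot('wrist'); f=im['frame']; cv2.imwrite('pics/m2.png',cv2.resize(f[200:380,160:400],(640,480),interpolation=cv2.INTER_CUBIC)[:,:,::-1])
print(s['position'],'TCP column at z.05:',proj(im,[*s['position'][:2],.05],s))
E
```

```text
clock: 10.58
position: [0.6072, -0.1509, -0.0026]
ee_rot: [0.0, 0.992, 0.123, 0.001]
contact_force: [0.4, -1.0, 0.9]
width: 0.0547
gripper_force: 0.0
[ 0.60723825 -0.15085242 -0.00264356] TCP column at z.05: (np.float64(277.1047258451965), np.float64(297.9998152488731))
```

View pics/m2.png

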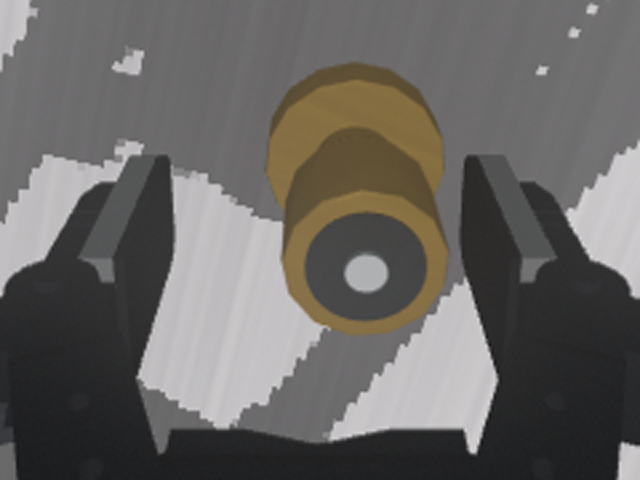

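Medium head at (297,302) versus TCP column (277,298): shift +9 mm in tool y, then grip.

```bash
python3 -m pendant '[{"dx":-0.001,"dy":0.0085,"dz":0,"rx":0,"ry":0,"rz":0,"hand":0.055},{"dx":0,"dy":0,"dz":0.003,"rx":0,"ry":0,"rz":0,"hand":0.055},{"dx":0,"dy":0,"dz":0,"rx":0,"ry":0,"rz":0,"hand":0.055},{"dx":0,"dy":0,"dz":0,"rx":0,"ry":0,"rz":0,"hand":0.018},{"dx":0,"dy":0,"dz":0,"rx":0,"ry":0,"rz":0,"hand":0.018},{"dx":0,"dy":0,"dz":0,"rx":0,"ry":0,"rz":0,"hand":0.018},{"dx":0,"dy":0,"dz":0,"rx":0,"ry":0,"rz":0,"hand":0.018},{"dx":0,"dy":0,"dz":0,"rx":0,"ry":0,"rz":0,"hand":0.018},{"dx":0,"dy":0,"dz":0,"rx":0,"ry":0,"rz":0,"hand":0.018},{"dx":0,"dy":0,"dz":0,"rx":0,"ry":0,"rz":0,"hand":0.018}]' 40
```

```text
clock: 11.47
position: [0.6075, -0.1598, -0.0061]
ee_rot: [0.0, 0.993, 0.122, 0.0]
contact_force: [-0.7, 0.3, 3.8]
width: 0.0268
gripper_force: 39.3
```

```bash
python3 -m pendant '[{"dx":0,"dy":0,"dz":-0.01,"rx":0,"ry":0,"rz":0,"hand":0.018},{"dx":0,"dy":0,"dz":-0.025,"rx":0,"ry":0,"rz":0,"hand":0.018},{"dx":0,"dy":0,"dz":-0.03,"rx":0,"ry":0,"rz":0,"hand":0.018},{"dx":0,"dy":0,"dz":-0.015,"rx":0,"ry":0,"rz":0,"hand":0.018},{"dx":0,"dy":0,"dz":0,"rx":0,"ry":0,"rz":0,"hand":0.018}]' 40
python3 -m pendant '[{"dx":-0.0012,"dy":-0.0332,"dz":0,"rx":0,"ry":0,"rz":0,"hand":0.018},{"dx":-0.0012,"dy":-0.0332,"dz":0,"rx":0,"ry":0,"rz":0,"hand":0.018},{"dx":-0.0012,"dy":-0.0332,"dz":0,"rx":0,"ry":0,"rz":0,"hand":0.018},{"dx":-0.0012,"dy":-0.0332,"dz":0,"rx":0,"ry":0,"rz":0,"hand":0.018},{"dx":-0.0012,"dy":-0.0332,"dz":0,"rx":0,"ry":0,"rz":0,"hand":0.018},{"dx":-0.0012,"dy":-0.0332,"dz":0,"rx":0,"ry":0,"rz":0,"hand":0.018},{"dx":-0.0012,"dy":-0.0332,"dz":0,"rx":0,"ry":0,"rz":0,"hand":0.018},{"dx":-0.0012,"dy":-0.0332,"dz":0,"rx":0,"ry":0,"rz":0,"hand":0.018},{"dx":-0.0012,"dy":-0.0332,"dz":0,"rx":0,"ry":0,"rz":0,"hand":0.018},{"dx":-0.0012,"dy":-0.0332,"dz":0,"rx":0,"ry":0,"rz":0,"hand":0.018},{"dx":-0.0012,"dy":-0.0332,"dz":0,"rx":0,"ry":0,"rz":0,"hand":0.018},{"dx":-0.0012,"dy":-0.0332,"dz":0,"rx":0,"ry":0,"rz":0,"hand":0.018}]'
python3 -m pendant '[{"dx":0,"dy":0,"dz":0,"rx":0,"ry":0,"rz":0,"hand":0.018},{"dx":0,"dy":0,"dz":0,"rx":0,"ry":0,"rz":0,"hand":0.018}]'
python3 - <<'E'
from h import *
s=manip.get_state(); d=np.array([.4967,.2227,0])-s['position']; print((q(s['ee_rot']).T@d).round(4))
E
```

```text
clock: 11.88
position: [0.6104, -0.1608, 0.0778]
ee_rot: [0.002, 0.993, 0.122, 0.004]
contact_force: [0.4, -0.9, -2.1]
width: 0.0269
gripper_force: 39.7
clock: 12.88
position: [0.4952, 0.2244, 0.0723]
ee_rot: [0.0, 0.993, 0.122, -0.001]
contact_force: [0.7, -0.0, -2.1]
width: 0.0268
gripper_force: 39.9
clock: 13.05
position: [0.4953, 0.2245, 0.0723]
ee_rot: [0.0, 0.992, 0.124, -0.001]
contact_force: [0.4, -0.4, -2.3]
width: 0.0269
gripper_force: 40.0
[0.0011 0.002  0.0723]
```

```bash
python3 -m pendant '[{"dx":0.001,"dy":0.002,"dz":0.025,"rx":0,"ry":0,"rz":0,"hand":0.018},{"dx":0,"dy":0,"dz":0.025,"rx":0,"ry":0,"rz":0,"hand":0.018},{"dx":0,"dy":0,"dz":0.015,"rx":0,"ry":0,"rz":0,"hand":0.018},{"dx":0,"dy":0,"dz":0.005,"rx":0,"ry":0,"rz":0,"hand":0.018},{"dx":0,"dy":0,"dz":0.002,"rx":0,"ry":0,"rz":0,"hand":0.018},{"dx":0,"dy":0,"dz":0.001,"rx":0,"ry":0,"rz":0,"hand":0.018},{"dx":0,"dy":0,"dz":0.001,"rx":0,"ry":0,"rz":0,"hand":0.018},{"dx":0,"dy":0,"dz":0,"rx":0,"ry":0,"rz":0,"hand":0.018}]'
```

```text
clock: 13.72
position: [0.4994, 0.2215, 0.0004]
ee_rot: [-0.0, 0.993, 0.122, 0.001]
contact_force: [0.3, -0.2, -1.3]
width: 0.0268
gripper_force: 40.1
```

```bash
python3 -m pendant '[{"dx":-0.0022,"dy":-0.002,"dz":0.001,"rx":0,"ry":0,"rz":0,"hand":0.018},{"dx":0,"dy":0,"dz":0.001,"rx":0,"ry":0,"rz":0,"hand":0.018},{"dx":0,"dy":0,"dz":0.001,"rx":0,"ry":0,"rz":0,"hand":0.018},{"dx":0,"dy":0,"dz":0,"rx":0,"ry":0,"rz":0,"hand":0.018}]'
```

```text
clock: 14.05
position: [0.4959, 0.2233, -0.0021]
ee_rot: [-0.0, 0.993, 0.122, 0.0]
contact_force: [-2.2, -0.7, 5.8]
width: 0.0265
gripper_force: 40.8
```

```bash
python3 -m pendant '[{"dx":0,"dy":0,"dz":0,"rx":0,"ry":0,"rz":0,"hand":0.045},{"dx":0,"dy":0,"dz":0,"rx":0,"ry":0,"rz":0,"hand":0.045},{"dx":0,"dy":0,"dz":0,"rx":0,"ry":0,"rz":0,"hand":0.045},{"dx":0,"dy":0,"dz":0,"rx":0,"ry":0,"rz":0,"hand":0.045},{"dx":0,"dy":0,"dz":-0.02,"rx":0,"ry":0,"rz":0,"hand":0.045},{"dx":0,"dy":0,"dz":-0.035,"rx":0,"ry":0,"rz":0,"hand":0.045},{"dx":0,"dy":0,"dz":-0.035,"rx":0,"ry":0,"rz":0,"hand":0.045},{"dx":0,"dy":0,"dz":-0.02,"rx":0,"ry":0,"rz":0,"hand":0.045}]'
python3 -m pendant '[{"dx":-0.0145,"dy":0.0318,"dz":0,"rx":0,"ry":0,"rz":0,"hand":0.04},{"dx":-0.0145,"dy":0.0318,"dz":0,"rx":0,"ry":0,"rz":0,"hand":0.04},{"dx":-0.0145,"dy":0.0318,"dz":0,"rx":0,"ry":0,"rz":0,"hand":0.04},{"dx":-0.0145,"dy":0.0318,"dz":0,"rx":0,"ry":0,"rz":0,"hand":0.04},{"dx":-0.0145,"dy":0.0318,"dz":0,"rx":0,"ry":0,"rz":0,"hand":0.04},{"dx":-0.0145,"dy":0.0318,"dz":0,"rx":0,"ry":0,"rz":0,"hand":0.04},{"dx":-0.0145,"dy":0.0318,"dz":0,"rx":0,"ry":0,"rz":0,"hand":0.04},{"dx":0,"dy":0,"dz":0,"rx":0,"ry":0,"rz":0,"hand":0.04}]'
python3 -m pendant '[{"dx":0,"dy":0,"dz":0,"rx":0,"ry":0,"rz":-6.5,"hand":0.04},{"dx":0,"dy":0,"dz":0,"rx":0,"ry":0,"rz":-6.5,"hand":0.04},{"dx":0,"dy":0,"dz":0,"rx":0,"ry":0,"rz":-6.5,"hand":0.04},{"dx":0,"dy":0,"dz":0,"rx":0,"ry":0,"rz":-6.5,"hand":0.04},{"dx":0,"dy":0,"dz":0,"rx":0,"ry":0,"rz":-6.5,"hand":0.04},{"dx":0,"dy":0,"dz":0,"rx":0,"ry":0,"rz":-6.5,"hand":0.04},{"dx":0,"dy":0,"dz":0,"rx":0,"ry":0,"rz":-6.5,"hand":0.04},{"dx":0,"dy":0,"dz":0,"rx":0,"ry":0,"rz":0,"hand":0.04},{"dx":0,"dy":0,"dz":0,"rx":0,"ry":0,"rz":0,"hand":0.04}]'
python3 - <<'E'
from h import *
s,im=shot('wrist'); f=im['frame'];_,b=shot('side'); print(s['position'])
for P in [(.4515,-.017,.05),[*s['position'][:2],.05],[*s['position'][:2],.012]]: print(proj(im,P,s))
print('tool delta',(q(s['ee_rot']).T@(np.array([.4515,-.017,0])-s['position'])).round(4))
t=b['frame'][200:380,100:300]
cv2.imwrite('pics/s1.png',np.hstack([cv2.resize(f[120:360,130:430],(500,400)),cv2.resize(t[:,:140],(300,386)).copy().__class__((400,300,3),np.uint8)*0+cv2.resize(t[:,:140],(300,400))])[:,:,::-1])
E
```

```text
clock: 14.72
position: [0.4975, 0.2235, 0.1098]
ee_rot: [-0.0, 0.993, 0.122, 0.002]
contact_force: [0.5, 0.6, 0.2]
width: 0.0451
gripper_force: 0.0
clock: 15.38
position: [0.4503, -0.0227, 0.1066]
ee_rot: [0.002, 0.993, 0.12, -0.0]
contact_force: [-0.7, -0.0, 0.4]
width: 0.0401
gripper_force: 0.0
clock: 16.13
position: [0.4513, -0.0172, 0.1065]
ee_rot: [-0.0, 0.869, 0.495, -0.0]
contact_force: [-0.7, 0.4, 0.5]
width: 0.0404
gripper_force: 0.0
[ 0.45133176 -0.01718551  0.10651154]
(np.float64(278.28656366631503), np.float64(219.3538805665219))
(np.float64(278.2221682357987), np.float64(219.65311035556178))
(np.float64(278.2185920828203), np.float64(206.49904660016088))
tool delta [2.000e-04 1.000e-04 1.065e-01]
```

View pics/s1.png

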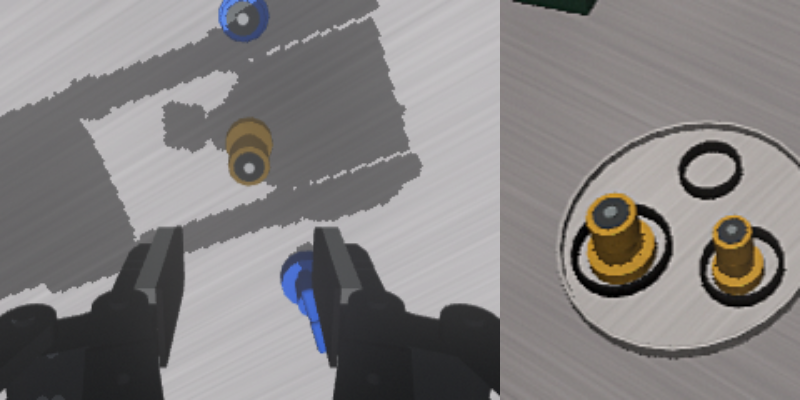

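Fourteenth and last picture: the large and medium dops stand in their rings. The small head is at (279,221), within about 1 mm of the TCP column (278,220), and the blue pieces are clear of the fingers. From here I go by numbers. Descend and grip.

```bash
python3 -m pendant '[{"dx":-0.0005,"dy":0.0005,"dz":0.03,"rx":0,"ry":0,"rz":0,"hand":0.04},{"dx":0,"dy":0,"dz":0.03,"rx":0,"ry":0,"rz":0,"hand":0.04},{"dx":0,"dy":0,"dz":0.03,"rx":0,"ry":0,"rz":0,"hand":0.04},{"dx":0,"dy":0,"dz":0.01,"rx":0,"ry":0,"rz":0,"hand":0.04},{"dx":0,"dy":0,"dz":0.01,"rx":0,"ry":0,"rz":0,"hand":0.04},{"dx":0,"dy":0,"dz":0.001,"rx":0,"ry":0,"rz":0,"hand":0.04},{"dx":0,"dy":0,"dz":0,"rx":0,"ry":0,"rz":0,"hand":0.04}]' 30
python3 - <<'E'
from h import *
s,im=shot('wrist'); f=im['frame']; print(s['position'],'col',proj(im,[*s['position'][:2],.05],s),'tool delta',(q(s['ee_rot']).T@(np.array([.4512,-.0174,0])-s['position'])).round(4))
u,v=map(int,proj(im,[*s['position'][:2],.05],s))
m=np.zeros_like(f[:,:,0]); m[v-55:v+55,u-45:u+45]=255
for c in blobs(brass(f)&m,60):
    x,y,w,h=cv2.boundingRect(c); print('brass',x,y,w,h, 'head centre ~',x+w/2,y+h-w/2)
E
```

```text
clock: 16.82
position: [0.4511, -0.0182, -0.0048]
ee_rot: [-0.0, 0.868, 0.496, -0.001]
contact_force: [0.5, 0.7, -0.7]
width: 0.0401
gripper_force: 0.0
[ 0.45114323 -0.01815642 -0.00482896] col (np.float64(278.10005668542493), np.float64(300.3347111683206)) tool delta [ 0.0007 -0.0003 -0.0048]
brass 257 245 46 72 head centre ~ 280.0 294.0
```

Head centre at about (280,294) versus column (278,300): fine. Close.

```bash
python3 -m pendant '[{"dx":0.001,"dy":0,"dz":0.001,"rx":0,"ry":0,"rz":0,"hand":0.04},{"dx":0,"dy":0,"dz":0,"rx":0,"ry":0,"rz":0,"hand":0.01},{"dx":0,"dy":0,"dz":0,"rx":0,"ry":0,"rz":0,"hand":0.01},{"dx":0,"dy":0,"dz":0,"rx":0,"ry":0,"rz":0,"hand":0.01},{"dx":0,"dy":0,"dz":0,"rx":0,"ry":0,"rz":0,"hand":0.01},{"dx":0,"dy":0,"dz":0,"rx":0,"ry":0,"rz":0,"hand":0.01},{"dx":0,"dy":0,"dz":0,"rx":0,"ry":0,"rz":0,"hand":0.01}]' 30
```

```text
clock: 17.45
position: [0.4526, -0.0175, -0.0048]
ee_rot: [0.0, 0.868, 0.496, 0.001]
contact_force: [-1.5, 0.5, 5.0]
width: 0.019
gripper_force: 29.5
```

Gripped the small dop (19 mm). Lift, carry, and turn so the fingers open away from the neighbours.

```bash
python3 -m pendant '[{"dx":0,"dy":0,"dz":-0.01,"rx":0,"ry":0,"rz":0,"hand":0.01},{"dx":0,"dy":0,"dz":-0.025,"rx":0,"ry":0,"rz":0,"hand":0.01},{"dx":0,"dy":0,"dz":-0.03,"rx":0,"ry":0,"rz":0,"hand":0.01},{"dx":0,"dy":0,"dz":-0.02,"rx":0,"ry":0,"rz":0,"hand":0.01},{"dx":0,"dy":0,"dz":0,"rx":0,"ry":0,"rz":0,"hand":0.01},{"dx":0.0359,"dy":0.0011,"dz":0,"rx":0,"ry":0,"rz":0,"hand":0.01},{"dx":0.0359,"dy":0.0011,"dz":0,"rx":0,"ry":0,"rz":0,"hand":0.01},{"dx":0.0359,"dy":0.0011,"dz":0,"rx":0,"ry":0,"rz":0,"hand":0.01},{"dx":0.0359,"dy":0.0011,"dz":0,"rx":0,"ry":0,"rz":0,"hand":0.01},{"dx":0.0359,"dy":0.0011,"dz":0,"rx":0,"ry":0,"rz":0,"hand":0.01},{"dx":0.0359,"dy":0.0011,"dz":0,"rx":0,"ry":0,"rz":0,"hand":0.01},{"dx":0,"dy":0,"dz":0,"rx":0,"ry":0,"rz":0,"hand":0.01}]'
python3 -m pendant '[{"dx":0,"dy":0,"dz":0,"rx":0,"ry":0,"rz":-6,"hand":0.01},{"dx":0,"dy":0,"dz":0,"rx":0,"ry":0,"rz":-6,"hand":0.01},{"dx":0,"dy":0,"dz":0,"rx":0,"ry":0,"rz":-6,"hand":0.01},{"dx":0,"dy":0,"dz":0,"rx":0,"ry":0,"rz":-6,"hand":0.01},{"dx":0,"dy":0,"dz":0,"rx":0,"ry":0,"rz":-6,"hand":0.01},{"dx":0,"dy":0,"dz":0,"rx":0,"ry":0,"rz":-6,"hand":0.01},{"dx":0,"dy":0,"dz":0,"rx":0,"ry":0,"rz":-6,"hand":0.01},{"dx":0,"dy":0,"dz":0,"rx":0,"ry":0,"rz":-6,"hand":0.01},{"dx":0,"dy":0,"dz":0,"rx":0,"ry":0,"rz":0,"hand":0.01},{"dx":0,"dy":0,"dz":0,"rx":0,"ry":0,"rz":0,"hand":0.01}]'
python3 - <<'E'
from h import *
s=manip.get_state(); print('tool delta',(q(s['ee_rot']).T@(np.array([.5677,.1647,0])-s['position'])).round(4))
E
```

```text
clock: 18.45
position: [0.5707, 0.1703, 0.0782]
ee_rot: [-0.001, 0.867, 0.498, 0.002]
contact_force: [1.4, -0.6, -0.8]
width: 0.0189
gripper_force: 29.6
clock: 19.28
position: [0.566, 0.1644, 0.0784]
ee_rot: [-0.001, 0.592, 0.806, -0.001]
contact_force: [0.0, -0.4, -1.2]
width: 0.0191
gripper_force: 29.5
tool delta [-0.0003  0.0019  0.0784]
```

```bash
python3 -m pendant '[{"dx":0,"dy":0.001,"dz":0.025,"rx":0,"ry":0,"rz":0,"hand":0.01},{"dx":0,"dy":0,"dz":0.025,"rx":0,"ry":0,"rz":0,"hand":0.01},{"dx":0,"dy":0,"dz":0.015,"rx":0,"ry":0,"rz":0,"hand":0.01},{"dx":0,"dy":0,"dz":0.006,"rx":0,"ry":0,"rz":0,"hand":0.01},{"dx":0,"dy":0,"dz":0.003,"rx":0,"ry":0,"rz":0,"hand":0.01},{"dx":0,"dy":0,"dz":0.002,"rx":0,"ry":0,"rz":0,"hand":0.01},{"dx":0,"dy":0,"dz":0.001,"rx":0,"ry":0,"rz":0,"hand":0.01},{"dx":0,"dy":0,"dz":0,"rx":0,"ry":0,"rz":0,"hand":0.01}]'
```

```text
clock: 19.95
position: [0.5686, 0.1653, 0.0033]
ee_rot: [0.001, 0.591, 0.806, 0.001]
contact_force: [0.9, 0.0, -0.9]
width: 0.0186
gripper_force: 29.6
```

```bash
python3 -m pendant '[{"dx":0,"dy":-0.001,"dz":0.002,"rx":0,"ry":0,"rz":0,"hand":0.01},{"dx":0,"dy":0,"dz":0.001,"rx":0,"ry":0,"rz":0,"hand":0.01},{"dx":0,"dy":0,"dz":0.001,"rx":0,"ry":0,"rz":0,"hand":0.01},{"dx":0,"dy":0,"dz":0.0005,"rx":0,"ry":0,"rz":0,"hand":0.01},{"dx":0,"dy":0,"dz":0,"rx":0,"ry":0,"rz":0,"hand":0.01}]'
```

```text
clock: 20.37
position: [0.5671, 0.1649, -0.0007]
ee_rot: [0.0, 0.591, 0.807, 0.0]
contact_force: [-2.4, -0.7, 6.2]
width: 0.019
gripper_force: 30.1
```

```bash
python3 -m pendant '[{"dx":0,"dy":0,"dz":0,"rx":0,"ry":0,"rz":0,"hand":0.04},{"dx":0,"dy":0,"dz":0,"rx":0,"ry":0,"rz":0,"hand":0.04},{"dx":0,"dy":0,"dz":0,"rx":0,"ry":0,"rz":0,"hand":0.04},{"dx":0,"dy":0,"dz":0,"rx":0,"ry":0,"rz":0,"hand":0.04},{"dx":0,"dy":0,"dz":-0.02,"rx":0,"ry":0,"rz":0,"hand":0.04},{"dx":0,"dy":0,"dz":-0.035,"rx":0,"ry":0,"rz":0,"hand":0.04},{"dx":0,"dy":0,"dz":-0.035,"rx":0,"ry":0,"rz":0,"hand":0.04},{"dx":0,"dy":0,"dz":-0.035,"rx":0,"ry":0,"rz":0,"hand":0.04},{"dx":0,"dy":0,"dz":-0.035,"rx":0,"ry":0,"rz":0,"hand":0.04},{"dx":0,"dy":-0.035,"dz":0,"rx":0,"ry":0,"rz":0,"hand":0.04},{"dx":0,"dy":-0.035,"dz":0,"rx":0,"ry":0,"rz":0,"hand":0.04},{"dx":0,"dy":0,"dz":0,"rx":0,"ry":0,"rz":0,"hand":0.04}]'
python3 -m pendant '[{"dx":0,"dy":-0.035,"dz":0,"rx":0,"ry":0,"rz":0,"hand":0.04},{"dx":0,"dy":-0.035,"dz":0,"rx":0,"ry":0,"rz":0,"hand":0.04},{"dx":0,"dy":0,"dz":0,"rx":0,"ry":0,"rz":0,"hand":0.04},{"dx":0,"dy":0,"dz":0,"rx":0,"ry":0,"rz":0,"hand":0.04}]'
python3 - <<'E'
from h import *
T={'L':(.582,.2555),'M':(.4967,.2227),'S':(.5677,.1647)}
for n in ['scene','side']:
    s,im=shot(n); f=im['frame']; print(n)
    for c in blobs(brass(f),40):
        x,y,w,h=cv2.boundingRect(c); u,v=x+w/2,y+h/2
        p=onz(im,u,v,.029); k=min(T,key=lambda k:np.hypot(*(p[:2]-T[k]))); e=np.hypot(*(p[:2]-T[k]))
        print((int(u),int(v),w,h),p.round(3),(k,e.round(4)) if e<.05 else '')
E
```

```text
clock: 21.37
position: [0.492, 0.1422, 0.1576]
ee_rot: [-0.003, 0.591, 0.807, -0.003]
contact_force: [-1.0, -0.0, -0.7]
width: 0.04
gripper_force: 0.0
clock: 21.7
position: [0.4315, 0.1224, 0.158]
ee_rot: [-0.0, 0.591, 0.806, -0.0]
contact_force: [1.4, 0.7, 0.6]
width: 0.0398
gripper_force: 0.0
scene
(450, 400, 55, 40) [0.811 0.441 0.029] 
(377, 261, 23, 27) [0.583 0.257 0.029] ('L', np.float64(0.0014))
(340, 243, 11, 17) [0.568 0.167 0.029] ('S', np.float64(0.0027))
(373, 228, 17, 23) [0.5   0.228 0.029] ('M', np.float64(0.0061))
(226, 168, 15, 18) [ 0.454 -0.179  0.029] 
(173, 156, 20, 21) [ 0.47  -0.333  0.029] 
(97, 122, 43, 28) [ 0.43  -0.612  0.029] 
side
(211, 315, 24, 36) [0.495 0.227 0.029] ('M', np.float64(0.0049))
(156, 307, 33, 41) [0.577 0.258 0.029] ('L', np.float64(0.0058))
(197, 270, 16, 29) [0.565 0.167 0.029] ('S', np.float64(0.0033))
(345, 176, 16, 29) [ 0.448 -0.178  0.029] 
(362, 142, 11, 10) [ 0.462 -0.307  0.029] 
(423, 88, 49, 24) [ 0.414 -0.604  0.029]
```

All three stand at their nests. Each touched down exactly 4 mm above its bench grasp height, which means on the tray floor, and the wing nuts haven't moved. Hand in.

```bash
python3 -c "
from rig import manip
print(manip.sign_off())"
```

```text
the job is handed in; nothing more can be done
None
```

The three dops each stand upright in the matching nest on the tray floor, the wing nuts, bottle and blue look-alikes were left alone, and the job was handed in at about 22 s of robot time.

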